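# Sort control-panel spares into their sample trays

## Robot

A 6-joint arm with a two-finger parallel gripper is mounted at the origin on the work surface. World frame = base frame: x ahead of the robot, y to its left, z up, the work surface at z = 0. Lengths are in m, angles in rad, forces in N, time in s.
With the tool pointing down it reaches from about 0.25 to 0.8 m from the base axis. Payload 8.5 kg.
Tool frame: the origin (TCP) lies on the centre line of the jaws, within the pads' length; the fingertips stand 11 mm ahead of it and the grasp point (between the pads) lies 8 mm behind it; z points along the fingers, y is the direction in which the jaws open and shut (so a half turn about z gives the same grasp; the last joint's range is limited). The gripper opens to 85 mm and grips with 20 to 120 N. Pads are 22 mm wide; open, the fingers measure 114 mm over their backs; the gripper's body (76 mm by 85 mm) begins 54 mm behind the grasp point. The pads swing forward as they close: fully open they stand 13 mm farther back than shut.
Start: joints at [1.136, 0.238, -0.013, 1.319, 0, 1.571], TCP at [0.221, 0.476, 0.21] pointing down, gripper open.
Joint ranges: [-2.66, 2.66], [-1.03, 1.9], [-1.14, 1.46], [-1.82, 2.27], [-1.45, 1.34], [-3.14, 3.14]. Speed limits (rad/s): [2.22, 2.22, 2.79, 3.14, 3.14, 3.14].

## Interface

Orientations are given as a rotation vector (axis times angle).
In Python, from station import env gives the robot as it stands.
- The arm moves only by the tool send_rows, never from a script. Its argument "steps" is one flat list of numbers, 5 for each row, row after row: the shift along the world's x, y, z in mm, then the turn about the world's z in degrees, then the finger opening in mm, from 0 to 85.4. In form: [tx, ty, tz, twist, claw, tx, ty, tz, twist, claw, ...]. A call has 1 to 12 rows; each row shifts and turns the commanded pose from where the row before left it; what a row does not reach is not made up. A row lasts 1/10 s, in which the tool goes at most 50 mm and 8.59 degrees, less where a joint would pass 70% of its speed; a pose out of reach is approached as far as the arm can. A call with a gripper value outside its range is refused whole. The fingers move at their own pace and stop on an object; "squeeze" is the grip in N (left out, the last holds). Time passes only in rows, so rows that do not move let the fingers close. It gives the time, the measured TCP pose, the force and the opening at its end, in the units of the state.
- env.observe(): the state, without advancing time (a new reading comes with each control period).
- env.read_camera(name): name is "scene" or "side" or "wrist"; returns a dict with "color" (400x640x3 uint8, red, green, blue), "fov_y" (degrees; the focal length in pixels is half the picture's height over the tangent of half this angle, whatever the lens; pixels are square), "cx", "cy" (the principal point, pixels), "dist_coeffs" ([k1, k2, p1, p2, k3] as OpenCV has them; the pictures are not rectified), "rvec" (rotation vector, rad) and "tvec" (3), from world to camera coordinates, as OpenCV has them. Camera axes: x right, y down, z forward; pixel columns grow to the right and rows downward; lengths in m; the calibration is good to about 2 mm. A picture is of the moment at which its call begins. There is no depth.
- env.hand_in(): hands the job in, once; it reports no verdict.
Trained networks look in the newest picture that a camera, given by its name, has taken for a name from the list of things; names that differ only in an ending like _2 or _b are one class to them, and where a whole thing is asked for, a point or a joint stands for the part that bears it (a point fixed in the world has none). Each returns a list of dicts, best first, with "confidence" (0 to 1); they miss things now and then, are a little off and sometimes report something else, mostly with a low value. They report only what shows in the picture. A call takes as long as a camera call. They do not tell look-alikes from the thing itself.
- env.spot_in(camera, label): "location" ([row, column] in pixels, amid what is visible of it).
- env.tip_of(camera, label): "location" ([row, column] in pixels: a listed point, or the origin of a listed thing).
The state is a dict: "t": time; "joint_pos": joint angles; "qd": joint speeds; "joint_efforts": joint torques, N m; "tool_pos": TCP position; "ee_rot": TCP orientation; "contact_force": force on the tool from outside, world axes, zero at the start; "moment": the same for the moment, N m; "finger_gap": finger opening in m.
Only numpy, scipy, OpenCV 4.12 (cv2) and the standard library are available. Lean on these libraries where they do the work, as an engineer would, in place of code of your own. Each camera call takes 0.05 s, during which the arm holds its last target.

## Task

Sort the five loose panel spares on the desk into the three grey trays, each into the tray whose end compartment shows a sample of the same kind: both circuit breakers into one, both cable glands into another, the ferrite ring into the third. Set each piece in the tray's open bay, flat on the floor and the same way up as it stands now, none on top of another or on a wall. Leave the mug and the meter where they are.

Things in the scene. Friction and masses are not known exactly. Their poses are not given: they have to be found in the camera images.
- breaker_a_mid (a point): One loose white circuit breaker (both alike), standing on its flat back: base 82 mm long (x), 36 mm wide (y), 42 mm high; nose 44 mm long, 36 mm wide in the middle up to 58 mm, small black toggle to 65 mm. 0.22 kg. Point: its centre, 29 mm above what it stands on. Grip across y; z up.
- breaker_b_mid (a point): The other loose white circuit breaker (both alike), standing on its flat back: base 82 mm long (x), 36 mm wide (y), 42 mm high; nose 44 mm long, 36 mm wide in the middle up to 58 mm, small black toggle to 65 mm. 0.22 kg. Point: its centre, 29 mm above what it stands on. Grip across y; z up.
- gland_a_mid (a point): One loose metal cable gland (both alike), standing upright, 50 mm high, 0.11 kg: round thread 34 mm across below, hexagon nuts 42 mm across from 12 to 35 mm height, tapered cap with a dark hole on top. Point: its centre, 25 mm above what it stands on; z up. Grips alike at any yaw.
- gland_b_mid (a point): The other loose metal cable gland (both alike), standing upright, 50 mm high, 0.11 kg: round thread 34 mm across below, hexagon nuts 42 mm across from 12 to 35 mm height, tapered cap with a dark hole on top. Point: its centre, 25 mm above what it stands on; z up. Grips alike at any yaw.
- ferrite_mid (a point): Loose dark ferrite ring lying flat: outer diameter 52 mm, hole 28 mm, 22 mm high, about 0.13 kg. Point: its centre, half-way up, 11 mm above what it lies on; z up. Can be gripped across the outside at any yaw.
- breaker_tray_floor (a point): Fixed grey tray with a sample circuit breaker fixed in its far end compartment; the three trays are otherwise alike. Point: centre of the open bay's floor, 4 mm above the table. Bay 105 mm (x) by 140 mm (y) inside; walls 4 mm thick, tops 16 mm above the floor. x points to the sample (centred 80 mm from the point, up to 65 mm high), z up. Turned at most 0.3 rad from the robot's x.
- gland_tray_floor (a point): Fixed grey tray with a sample cable gland fixed in its far end compartment; the three trays are otherwise alike. Point: centre of the open bay's floor, 4 mm above the table. Bay 105 mm (x) by 140 mm (y) inside; walls 4 mm thick, tops 16 mm above the floor. x points to the sample (centred 80 mm from the point, up to 65 mm high), z up. Turned at most 0.3 rad from the robot's x.
- ring_tray_floor (a point): Fixed grey tray with a sample ferrite ring fixed in its far end compartment; the three trays are otherwise alike. Point: centre of the open bay's floor, 4 mm above the table. Bay 105 mm (x) by 140 mm (y) inside; walls 4 mm thick, tops 16 mm above the floor. x points to the sample (centred 80 mm from the point, up to 65 mm high), z up. Turned at most 0.3 rad from the robot's x.
- mug_mid (a point): White mug, a bystander that stands between two trays: 76 mm in diameter, 85 mm high, handle towards its +y. Point: on its axis, half-way up.
- meter_mid (a point): Black hand-held meter lying flat between two trays, a bystander: 140 mm (x) by 68 mm (y), 32 mm thick (the selector to 38 mm). Point: its centre, half-way up.
Mind the look-alikes: they are no part of the job. Leave any blue look-alike of the part that bears breaker_b_mid alone.

How it is judged:
By the outcome, as a careful person would: the job done as asked, in the order asked, and still so for the second after the job is handed in, with the robot touching nothing.
It also fails if it takes over 115 s, if anything falls off the work surface, if the arm or the gripper's body presses on something with over 40 N, if the wrist force passes 120 N, or if a joint passes its speed limit or range.

## Working session

There is one attempt and no reset: what is moved stays moved. The work goes in short steps, Python scripts to look and compute and a tool call to move; the robot and the scene stay as the last step left them, time stands still between calls to the robot, and variables do not carry over. Pictures are saved under pics/ and viewed, and the job is handed in when it is done.

Besides the shell and the picture viewer there is one more tool, called after ">>>" as name(argument=value, ...) on one line, values as JSON. send_rows: Moves the arm, as the interface text tells. Its arguments: {"type":"object","properties":{"steps":{"type":"array","items":{"type":"number"}},"squeeze":{"type":"number"}},"required":["steps"]}

```bash
mkdir -p pics; cat > h.py <<'E'
import numpy as np,cv2
from station import env
def K(c):
    f=200/np.tan(np.radians(c["fov_y"])/2); return np.array([[f,0,c["cx"]],[0,f,c["cy"]],[0,0,1.]])
def ray(c,rc):
    u=cv2.undistortPoints(np.array([[[rc[1],rc[0]]]],float),K(c),np.array(c["dist_coeffs"],float))[0,0]
    R=cv2.Rodrigues(np.array(c["rvec"],float))[0]; t=np.array(c["tvec"],float).ravel()
    return -R.T@t, R.T@np.array([u[0],u[1],1])
def onz(c,rc,z):
    o,d=ray(c,rc); return o+d*(z-o[2])/d[2]
def proj(c,P):
    return cv2.projectPoints(np.array(P,float).reshape(-1,3),np.array(c["rvec"],float),np.array(c["tvec"],float),K(c),np.array(c["dist_coeffs"],float))[0][:,0]
def tri(cs,rcs):
    A=np.zeros((3,3));b=np.zeros(3)
    for c,r in zip(cs,rcs):
        o,d=ray(c,r);d/=np.linalg.norm(d);M=np.eye(3)-np.outer(d,d);A+=M;b+=M@o
    return np.linalg.solve(A,b)
def save(c,n): cv2.imwrite("pics/"+n,c["color"][:,:,::-1])
E
python3 - <<'E'
from h import *
Z=dict(breaker_a_mid=.029,gland_a_mid=.025,ferrite_mid=.011,breaker_tray_floor=.004,gland_tray_floor=.004,ring_tray_floor=.004,mug_mid=.0425,meter_mid=.016)
for n in ["scene","side","wrist"]:
    c=env.read_camera(n);save(c,n+"0.png")
    R=cv2.Rodrigues(np.array(c["rvec"]))[0];print(n,"campos",-R.T@np.array(c["tvec"]).ravel(),c["fov_y"],c["dist_coeffs"])
    for l in Z:
        for d in env.tip_of(n,l): print(l,np.round(d["location"]),round(d["confidence"],2),np.round(onz(c,d["location"],Z[l]),3))
print(env.observe())
E
```

```text
scene campos [0.99447064 0.53166568 0.71345682] 49.31230216452313 [-0.04038804  0.          0.          0.          0.        ]
breaker_a_mid [164. 289.] 0.85 [ 0.435 -0.173  0.029]
gland_a_mid [248. 455.] 0.94 [0.372 0.286 0.025]
ferrite_mid [236. 387.] 0.78 [0.437 0.157 0.011]
breaker_tray_floor [315. 426.] 0.93 [0.535 0.335 0.004]
gland_tray_floor [165. 223.] 0.89 [ 0.547 -0.317  0.004]
ring_tray_floor [242. 268.] 0.76 [ 0.632 -0.017  0.004]
mug_mid [285. 325.] 0.86 [0.642 0.172 0.042]
meter_mid [202. 220.] 0.96 [ 0.64  -0.188  0.016]
side campos [-0.08718839 -0.593052    0.66156584] 50.503178458751506 [-0.06254082  0.          0.          0.          0.        ]
breaker_a_mid [248. 379.] 0.86 [ 0.438 -0.164  0.029]
gland_a_mid [177. 241.] 0.75 [0.362 0.274 0.025]
gland_a_mid [152. 343.] 0.7 [0.665 0.192 0.025]
ferrite_mid [188. 293.] 0.72 [0.45  0.158 0.011]
breaker_tray_floor [153. 279.] 0.68 [0.535 0.34  0.004]
gland_tray_floor [273. 462.] 0.81 [ 0.538 -0.316  0.004]
ring_tray_floor [194. 385.] 0.56 [ 0.622 -0.016  0.004]
mug_mid [150. 344.] 0.94 [0.653 0.176 0.042]
meter_mid [
[... 286 characters left out ...]
 [394. 141.] 0.37 [ 0.484 -0.022  0.004]
{'t': 1.35, 'joint_pos': array([ 1.13600447e+00,  2.38205826e-01, -1.35435236e-02,  1.31921006e+00,
        1.35766256e-05,  1.57080422e+00]), 'qd': array([ 0.00023856, -0.00066636,  0.00060635,  0.00070237,  0.00014647,
        0.00089054]), 'joint_efforts': array([ 6.81200272e-04, -5.38579595e+01,  3.46696258e+01,  2.96948281e-03,
       -2.09117543e-04, -2.51236531e-05]), 'tool_pos': array([0.22110598, 0.47608722, 0.21035619]), 'ee_rot': array([-6.77604168e-01, -3.06759721e+00,  2.45537651e-04]), 'contact_force': array([ 0.12564552,  0.92720493, -0.58926774]), 'moment': array([0.01885938, 0.01208868, 0.03868746]), 'finger_gap': 0.08509664542749393}
```

View pics/scene0.png

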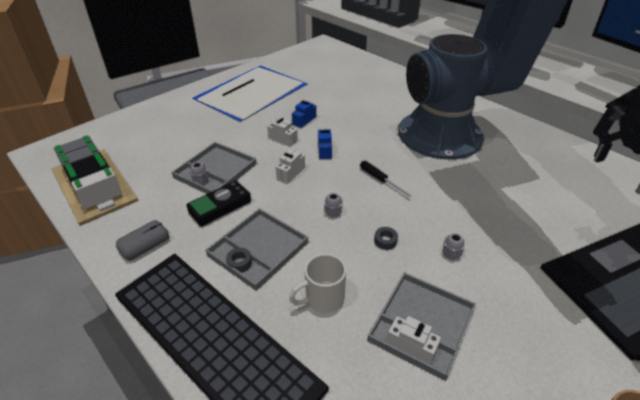

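View pics/side0.png

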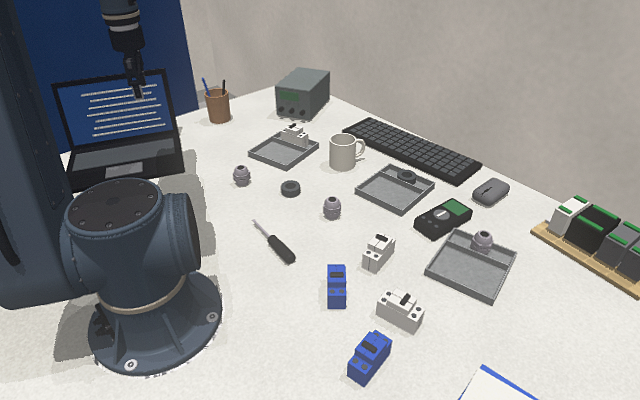

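View pics/wrist0.png

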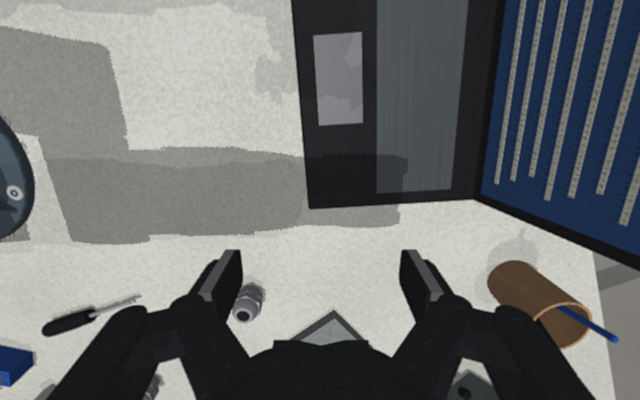

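The scene view shows the white breakers at (289,164) and (283,130), and blue look-alikes at (304,113) and (325,143). The glands are at (334,204) and (455,246), the ferrite ring at (387,237), and the mug at (325,285). The trays are: gland (215,165), ring (258,247), breaker (424,322). I'll enlarge the crops to confirm these.

```bash
python3 - <<'E'
import cv2,numpy as np
def crop(n,x,y,w,h,k,o):
    im=cv2.imread("pics/"+n)[y:y+h,x:x+w]; im=cv2.resize(im,None,fx=k,fy=k,interpolation=cv2.INTER_CUBIC)
    for i in range(0,w,10):
        if (x+i)%20==0: cv2.putText(im,str(x+i),(i*k,10),0,.35,(0,0,255),1); cv2.line(im,(i*k,12),(i*k,18),(0,0,255),1)
    for j in range(0,h,10):
        if (y+j)%20==0: cv2.putText(im,str(y+j),(0,j*k+4),0,.35,(0,0,255),1)
    cv2.imwrite("pics/"+o,im)
crop("scene0.png",160,90,190,120,4,"c1.png")
crop("side0.png",320,220,200,150,4,"c2.png")
E
```

```text
(no output)
```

View pics/c1.png

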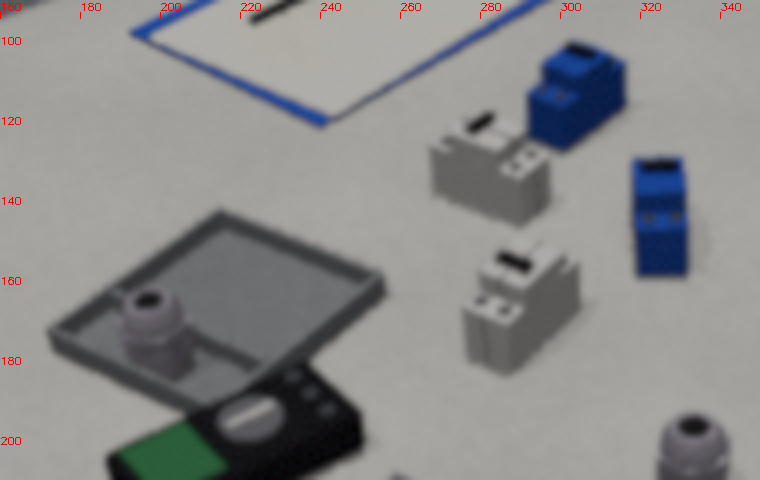

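View pics/c2.png

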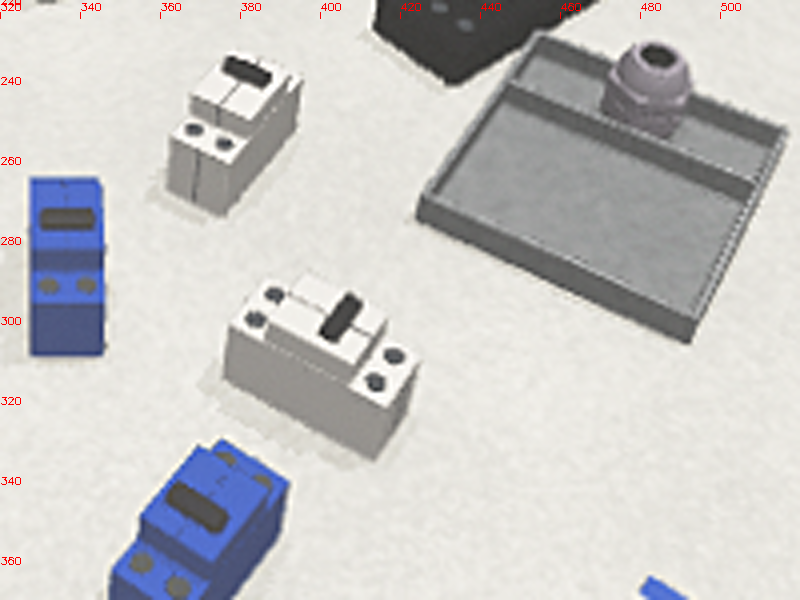

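The two loose breakers are white, at side-view (379,250) and (400,305). The blue parts at (337,285) and (368,358) are the look-alikes and stay put. Next I'll measure poses from the corners.

```bash
python3 - <<'E'
from h import *
sc=env.read_camera("scene");sd=env.read_camera("side")
def p(c,x,y,z): return np.round(onz(c,(y,x),z)[:2],4)
for nm,l in dict(A=[(sd,375.5,274,0),(sd,361.75,267.5,0),(sd,394.5,252,0),(sd,378.75,259.5,.042),(sd,363,253,.042),(sd,381.75,238,.065),
 (sc,286.75,183.75,0),(sc,277,178,0),(sc,305,167,0),(sc,288.5,155.25,.065)],
 B=[(sd,414,335,0),(sd,376,314.25,0),(sd,421.5,323.75,0),(sd,424.5,310.5,.042),(sd,377.5,300.5,.042),(sd,405.5,299,.065),
 (sc,290,146.5,0),(sc,268.75,139.25,0),(sc,297.5,140.75,0),(sc,280.25,120.5,.065)]).items():
    print(nm); [print(" ","side" if q[0] is sd else "scene",q[1:],p(*q)) for q in l]
for n,c in(("scene",sc),("side",sd)):
    print(n)
    for l,z in dict(gland_a_mid=.025,ferrite_mid=.011).items():
        for d in env.spot_in(n,l): print(l,np.round(d["location"]),round(d["confidence"],2),np.round(onz(c,d["location"],z),3))
    # tray corner guess overlay
def crop(c,x,y,w,h,k,o):
    im=c["color"][y:y+h,x:x+w,::-1]; im=cv2.resize(im,None,fx=k,fy=k,interpolation=cv2.INTER_CUBIC)
    for i in range(0,w,10):
        cv2.putText(im,str(x+i),(i*k,10),0,.35,(0,0,255),1)
    for j in range(0,h,10):
        cv2.putText(im,str(y+j),(0,j*k+4),0,.35,(0,0,255),1)
    cv2.imwrite("pics/"+o,im)
crop(sc,200,180,150,120,5,"c3.png")
crop(sc,320,180,160,120,5,"c4.png")
crop(sd,220,110,220,120,3,"c5.png")
crop(sc,350,260,140,120,5,"c6.png")
E
```

```text
A
  side (375.5, 274, 0) [ 0.3996 -0.1939]
  side (361.75, 267.5, 0) [ 0.391  -0.1613]
  side (394.5, 252, 0) [ 0.4801 -0.1755]
  side (378.75, 259.5, 0.042) [ 0.403  -0.1956]
  side (363, 253, 0.042) [ 0.3921 -0.1608]
  side (381.75, 238, 0.065) [ 0.4358 -0.1707]
  scene (286.75, 183.75, 0) [ 0.4707 -0.1432]
  scene (277, 178, 0) [ 0.4738 -0.1784]
  scene (305, 167, 0) [ 0.3906 -0.1624]
  scene (288.5, 155.25, 0.065) [ 0.4431 -0.1635]
B
  side (414, 335, 0) [ 0.3427 -0.3464]
  side (376, 314.25, 0) [ 0.3243 -0.2675]
  side (421.5, 323.75, 0) [ 0.3728 -0.3395]
  side (424.5, 310.5, 0.042) [ 0.3706 -0.3405]
  side (377.5, 300.5, 0.042) [ 0.3231 -0.2681]
  side (405.5, 299, 0.065) [ 0.3483 -0.3109]
  scene (290, 146.5, 0) [ 0.3575 -0.262 ]
  scene (268.75, 139.25, 0) [ 0.378  -0.3324]
  scene (297.5, 140.75, 0) [ 0.3232 -0.2687]
  scene (280.25, 120.5, 0.065) [ 0.3529 -0.3042]
scene
gland_a_mid [245. 456.] 0.94 [0.364 0.283 0.025]
gland_a_mid [164. 287.] 0.67 [ 0.437 -0.179  0.025]
ferrite_mid [235. 387.] 0.8 [0.435 0.155 0.011]
ferrite_mid [249. 256.] 0.18 [ 0.667 -0.015  0.011]
side
gland_a_mid [178. 242.] 0.56 [0.365 0.269 0.025]
gland_a_mid [150. 344.] 0.15 [0.673 0.2   0.025]
ferrite_mid [190. 290.] 0.82 [0.439 0.155 0.011]
```

View pics/c3.png

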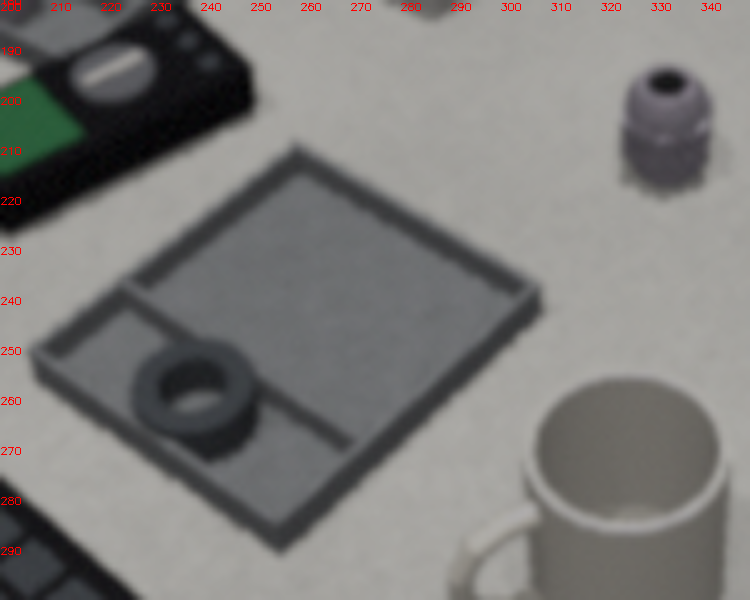

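View pics/c4.png

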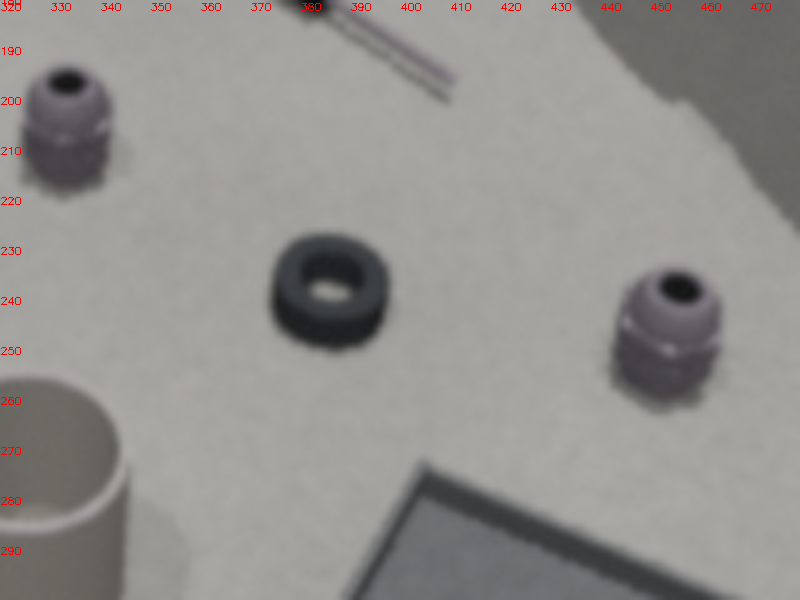

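View pics/c5.png

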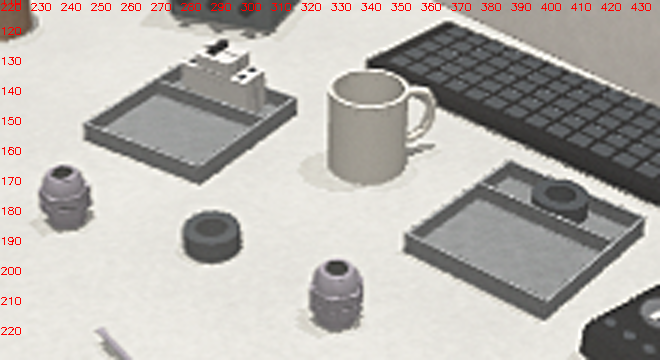

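View pics/c6.png

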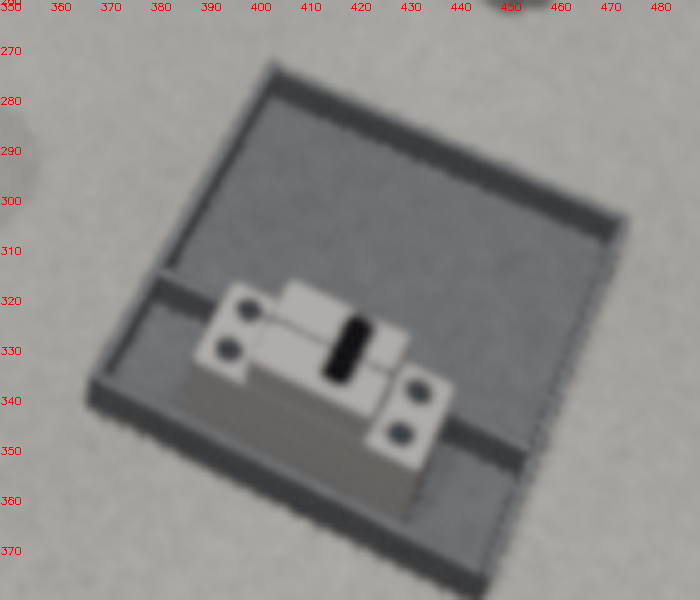

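```bash
python3 - <<'E'
from h import *
sc=env.read_camera("scene");sd=env.read_camera("side")
def p(c,x,y,z): return np.round(onz(c,(y,x),z)[:2],4)
for nm,l in dict(g1=[(sc,333.6,196.6,.05),(sd,333.3,199,.05)],g2=[(sc,456,237.4,.05),(sd,240.7,167.3,.05)],fe=[(sc,386.4,234.6,.022),(sd,290.3,184.3,.022)],
 ringtray=[(sc,259.4,209.2,.02),(sc,308,237.6,.02),(sc,206.4,250.4,.02),(sc,256,286.6,.02),(sd,401.7,211,.02),(sd,355,190,.02),(sd,434.3,184,.02),(sd,390,164,.02)],
 brtray=[(sc,404.4,273,.02),(sc,475,304,.02),(sc,368.4,335.6,.02),(sc,446.4,376.4,.02),(sd,285.7,166,.02),(sd,248.3,151.7,.02),(sd,319,143.3,.02)],
 gltray=[(sc,215.5,142.75,.02),(sc,256,159.5,.02),(sc,172.5,172.5,.02),(sd,493.75,298.75,.02),(sd,425,269,.02),(sd,516.25,252.5,.02),(sd,455,228.75,.02)]).items():
    print(nm); [print(" ","side" if q[0] is sd else "scene",p(*q)) for q in l]
print(env.observe()["t"])
E
```

```text
g1
  scene [0.4601 0.0135]
  side [0.4635 0.0124]
g2
  scene [0.3678 0.2805]
  side [0.3703 0.2812]
fe
  scene [0.4431 0.159 ]
  side [0.4461 0.1629]
ringtray
  scene [ 0.5903 -0.0985]
  scene [0.5699 0.0454]
  scene [ 0.7478 -0.0759]
  scene [0.7294 0.0703]
  side [ 0.5841 -0.1036]
  side [0.5593 0.0343]
  side [ 0.7384 -0.0842]
  side [0.7233 0.0606]
brtray
  scene [0.4969 0.2504]
  scene [0.4601 0.3892]
  scene [0.6522 0.2919]
  scene [0.6168 0.4311]
  side [0.4926 0.2461]
  side [0.456  0.3835]
  side [0.6476 0.2837]
gltray
  scene [ 0.5127 -0.3983]
  scene [ 0.479  -0.2572]
  scene [ 0.6664 -0.3621]
  side [ 0.5108 -0.4034]
  side [ 0.4728 -0.264 ]
  side [ 0.6632 -0.3658]
  side [ 0.6275 -0.229 ]
1.75
```

>>> send_rows(steps=[14, -43, 0, 3, 85, 14, -43, 0, 3, 85, 14, -43, 0, 3, 85, 14, -43, 0, 3, 85, 14, -43, 0, 3, 85, 14, -43, 0, 3, 85, 14, -43, 0, 3, 85, 14, -43, 0, 3, 85, 14, -43, 0, 3, 85, 14, -43, 0, 3, 85, 14, -43, 0, 3, 85, 14, -43, 0, 3, 85], squeeze=50)

```text
t: 2.95
tool_pos: [0.3894, -0.0419, 0.2107]
ee_rot: [-0.307, 3.126, -0.0]
contact_force: [1.4, 0.4, -0.3]
finger_gap: 0.0848
```

```bash
python3 - <<'E'
from h import *
s=env.observe();print(s)
R=cv2.Rodrigues(s["ee_rot"])[0];print(np.degrees(np.arctan2(R[1,1],R[0,1])))
E
```

```text
{'t': 2.95, 'joint_pos': array([-1.07129892e-01,  7.90616365e-03, -2.84506875e-01,  1.27727137e+00,
        2.33112811e-05, -3.02638575e-01]), 'qd': array([-1.09474934,  0.29332928,  0.29136767, -0.00774012,  0.00237706,
       -1.6082762 ]), 'joint_efforts': array([  7.24282399, -39.34082508,  31.67199612,   0.70778036,
        -0.18796324,   2.57842205]), 'tool_pos': array([ 0.38938832, -0.04186777,  0.21071111]), 'ee_rot': array([-3.06508748e-01,  3.12550601e+00, -3.19389066e-04]), 'contact_force': array([ 1.38516358,  0.4073074 , -0.29022972]), 'moment': array([ 0.05517567, -0.06652257,  0.0040478 ]), 'finger_gap': 0.08478290193515557}
101.20181367533583
```

>>> send_rows(steps=[15, -43, -10, 1, 85, 15, -43, -20, 1, 85, 16, -42, -20, 0, 85, 0, 0, -20, 0, 85, 0, 0, 0, 0, 85])

```text
t: 3.45
tool_pos: [0.4336, -0.1684, 0.138]
ee_rot: [0.354, -3.117, -0.003]
contact_force: [-1.2, 0.8, -0.3]
finger_gap: 0.085
```

```bash
cat >> h.py <<'E'
def wlook(n,objs=(),cam="wrist"):
    c=env.read_camera(cam); im=c["color"][:,:,::-1].copy()
    for P in objs:
        q=proj(c,P); cv2.polylines(im,[np.round(q).astype(int)],True,(0,0,255),1)
    cv2.imwrite("pics/"+n,im); return c
def rect(x,y,yaw,lx,ly,z):
    a=np.radians(yaw);C,S=np.cos(a),np.sin(a)
    return [(x+C*u*lx/2-S*v*ly/2,y+S*u*lx/2+C*v*ly/2,z) for u,v in((-1,-1),(1,-1),(1,1),(-1,1))]
E
python3 - <<'E'
from h import *
s=env.observe();print(s["tool_pos"],s["t"])
R=cv2.Rodrigues(s["ee_rot"])[0];print(np.degrees(np.arctan2(R[1,1],R[0,1])))
O=[rect(.4355,-.1685,13.3,.082,.036,0),rect(.4355,-.1685,13.3,.082,.036,.042),rect(.4355,-.1685,13.3,.044,.036,.058),
rect(.3495,-.304,104.7,.082,.036,0),rect(.3495,-.304,104.7,.082,.036,.042),rect(.546,-.317,14,.105,.140,.02),rect(.546,-.317,14,.105,.140,.004),
rect(.629,-.019,8,.105,.140,.02),rect(.629,-.019,8,.105,.140,.004)]
wlook("w1.png",O);wlook("sd1.png",O,"side")
E
```

```text
[ 0.43357016 -0.16840301  0.13799586] 3.45
102.94816837265307
```

View pics/w1.png

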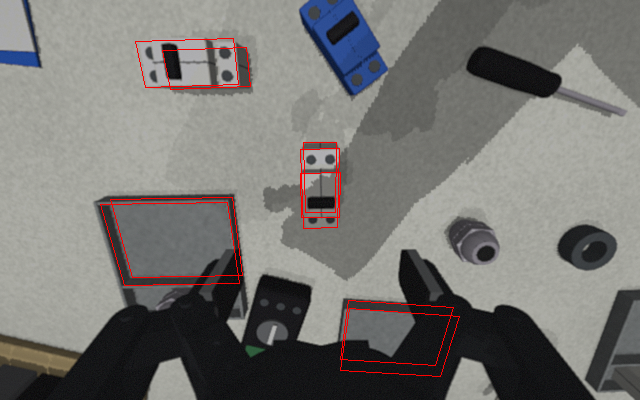

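View pics/sd1.png

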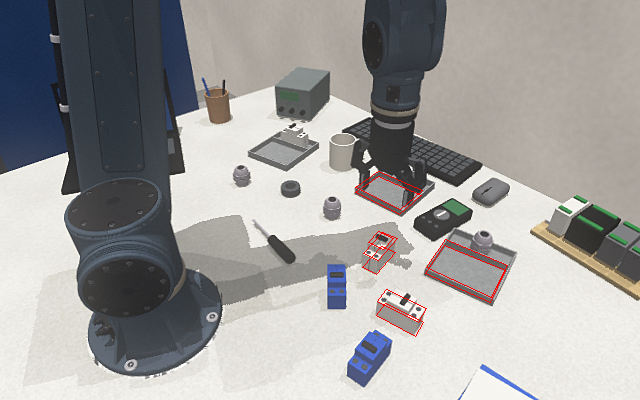

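>>> send_rows(steps=[0, 0, -35, 0, 85, 0, 0, -35, 0, 85, 1, 0, -24, 0, 85, 0, 0, -10, 0, 85, 0, 0, 0, 0, 85, 0, 0, 0, 0, 34, 0, 0, 0, 0, 30, 0, 0, 0, 0, 30, 0, 0, 0, 0, 30, 0, 0, 0, 0, 30])

```text
t: 4.55
tool_pos: [0.4363, -0.168, 0.0367]
ee_rot: [-0.358, 3.121, -0.001]
contact_force: [0.2, 0.4, -0.7]
finger_gap: 0.0302
```

```bash
python3 - <<'E'
from h import *
s=env.observe();print(s["tool_pos"],s["finger_gap"],s["contact_force"])
wlook("w2.png")
E
```

```text
[ 0.43628649 -0.16799829  0.03670565] 0.030151483634660074 [ 0.18063944  0.43277664 -0.69401181]
```

View pics/w2.png

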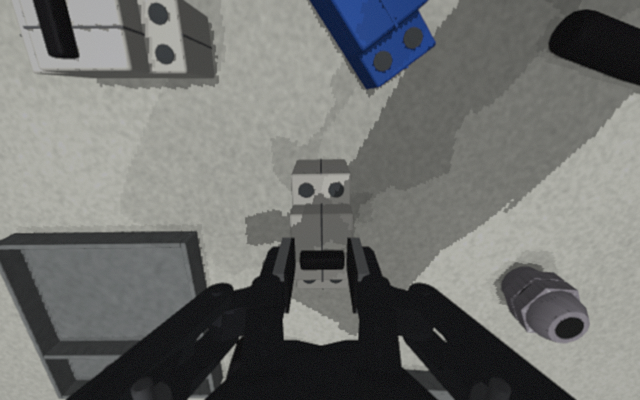

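>>> send_rows(steps=[0, 0, 0, 0, 15, 0, 0, 0, 0, 15, 0, 0, 0, 0, 15])

```text
t: 4.9
tool_pos: [0.4358, -0.1647, 0.0386]
ee_rot: [-0.36, 3.119, 0.009]
contact_force: [-8.7, 18.3, 40.1]
finger_gap: 0.0154
```

```bash
python3 - <<'E'
from h import *
s=env.observe();print(s["tool_pos"],s["finger_gap"],s["contact_force"])
c=wlook("w3.png")
cv2.imwrite("pics/w3c.png",cv2.resize(c["color"][140:340,220:420,::-1],None,fx=3,fy=3,interpolation=cv2.INTER_CUBIC))
E
```

```text
[ 0.43583282 -0.16473307  0.03857829] 0.01543986386945621 [-8.69014406 18.3333198  40.07804345]
```

View pics/w3c.png

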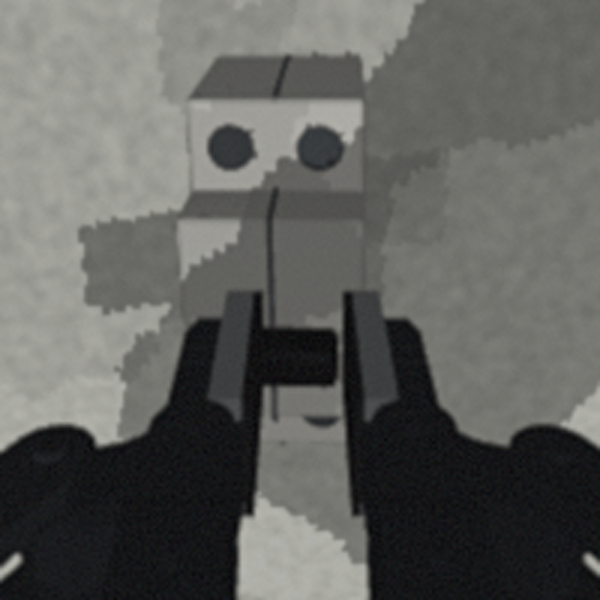

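>>> send_rows(steps=[0, 0, 2, 0, 50, 0, 0, 10, 0, 85, 0, 0, 20, 0, 85, 0, 0, 20, 0, 85, 0, 0, 0, 0, 85])

```text
t: 5.45
tool_pos: [0.4377, -0.1687, 0.0909]
ee_rot: [-0.357, 3.118, -0.003]
contact_force: [-0.7, 0.2, -1.0]
finger_gap: 0.0846
```

```bash
python3 - <<'E'
from h import *
s=env.observe();print(s["tool_pos"],s["finger_gap"],s["contact_force"],s["t"])
R=cv2.Rodrigues(s["ee_rot"])[0];print(np.degrees(np.arctan2(R[1,1],R[0,1])));T=s["tool_pos"]
O=[rect(.4355,-.1685,13.3,.082,.036,0),rect(.4355,-.1685,13.3,.044,.036,.058)]
c=env.read_camera("wrist"); im=c["color"][:,:,::-1].copy()
for P in O: cv2.polylines(im,[np.round(proj(c,P)).astype(int)],True,(0,0,255),1)
for zz,col in((0,(0,255,0)),(.011,(255,0,0)),(-.008,(0,255,255)),(-.03,(255,0,255))):
  for y in(-.0425,0,.0425):
    q=proj(c,T+R@np.array([0,y,zz]))[0]; cv2.circle(im,(int(q[0]),int(q[1])),2,col,-1)
cv2.imwrite("pics/w4.png",im); wlook("sd4.png",O,"side"); wlook("sc4.png",O,"scene")
a=cv2.imread("pics/sd4.png")[120:320,300:500];cv2.imwrite("pics/sd4c.png",cv2.resize(a,None,fx=3,fy=3))
E
```

```text
[ 0.43769622 -0.16867455  0.09085433] 0.08456858091434064 [-0.7034845   0.19317743 -0.98107614] 5.45
103.07391906921004
```

View pics/w4.png

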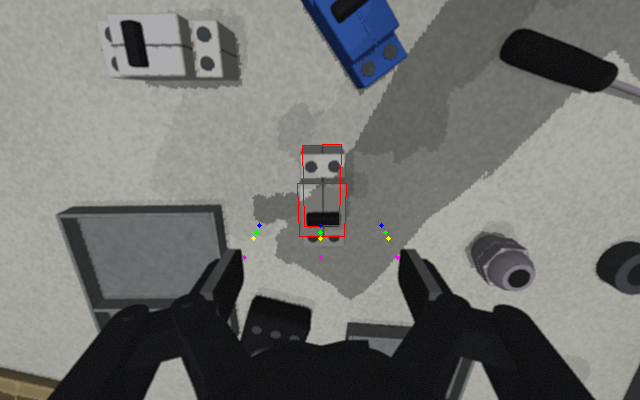

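View pics/sd4c.png

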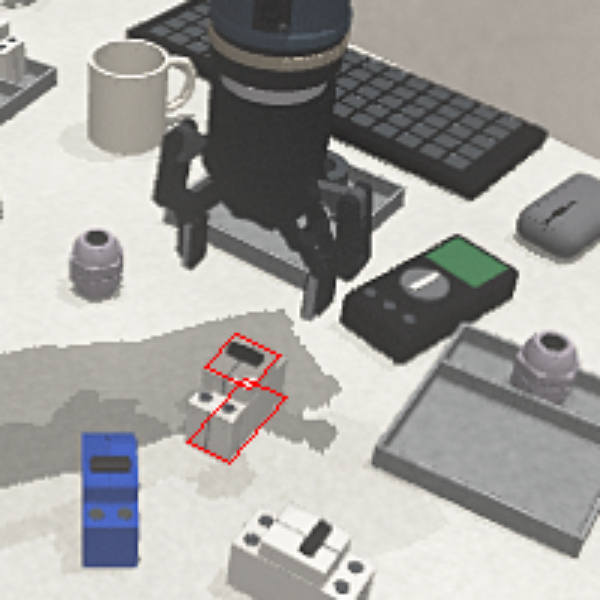

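View pics/sc4.png

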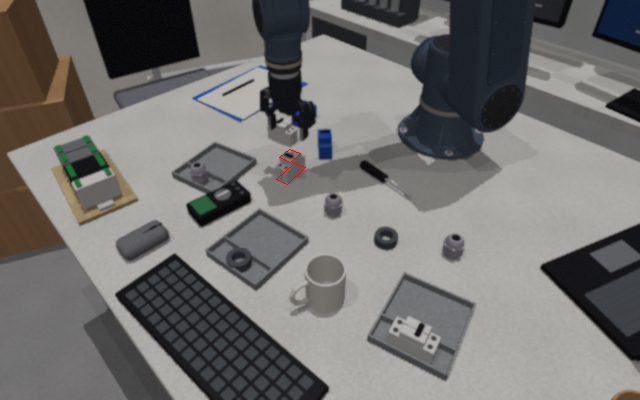

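```bash
python3 - <<'E'
from h import *
s=env.observe();T=s["tool_pos"];R=cv2.Rodrigues(s["ee_rot"])[0]
sd=env.read_camera("side");sc=env.read_camera("scene")
print("side tips",np.round(onz(sd,(209.3,363.3),.09),3),np.round(onz(sd,(226,402.7),.09),3))
for z in (-.04,-.02,0,.011):
  for y in(-.0425,.0425):
    P=T+R@np.array([0,y,z]);print(z,y,np.round(P,3),"side",proj(sd,P)[0].round(1),"scene",proj(sc,P)[0].round(1))
a=cv2.imread("pics/sc4.png")[60:210,180:380];cv2.imwrite("pics/sc4c.png",cv2.resize(a,None,fx=4,fy=4,interpolation=cv2.INTER_CUBIC))
E
```

```text
side tips [ 0.452 -0.098  0.09 ] [ 0.474 -0.192  0.09 ]
-0.04 -0.0425 [ 0.446 -0.209  0.128] side [402.2 221.9] scene [274.3 127.1]
-0.04 0.0425 [ 0.426 -0.127  0.128] side [365.3 206.3] scene [302.6 137.6]
-0.02 -0.0425 [ 0.446 -0.209  0.108] side [401.  229.6] scene [274.9 133.9]
-0.02 0.0425 [ 0.426 -0.127  0.108] side [364.7 213.9] scene [302.8 144.5]
0 -0.0425 [ 0.446 -0.209  0.088] side [400.  237.1] scene [275.5 140.6]
0 0.0425 [ 0.426 -0.127  0.088] side [364.2 221.3] scene [303.1 151.2]
0.011 -0.0425 [ 0.446 -0.209  0.077] side [399.4 241.1] scene [275.8 144.1]
0.011 0.0425 [ 0.426 -0.127  0.077] side [363.9 225.2] scene [303.2 154.9]
```

View pics/sc4c.png

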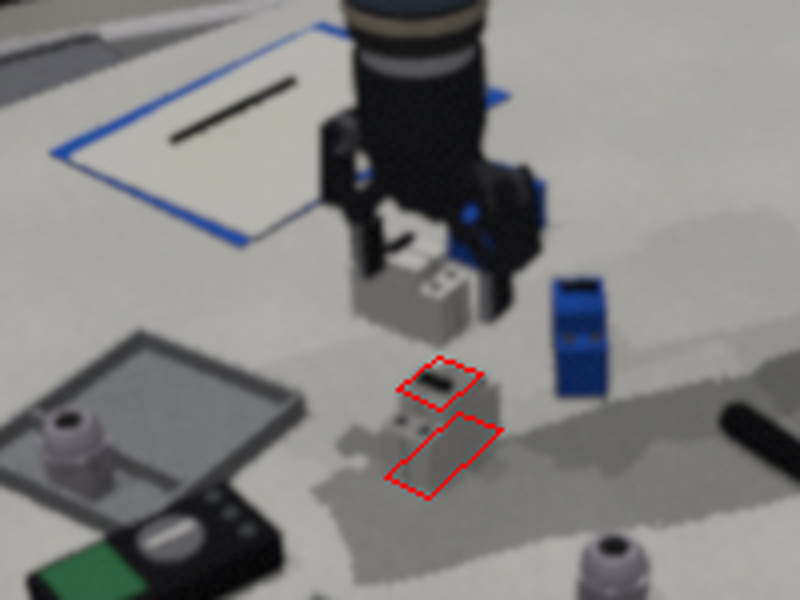

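Breaker A hasn't moved. Both fixed cameras show the real fingertips about 29 mm higher than the reported TCP implies, so the first close only pinched above the nose. I'll correct z by −29 mm and go again.

>>> send_rows(steps=[0, 0, -30, 0, 85, 0, 0, -30, 0, 85, 0, 0, -15, 0, 85, 0, 0, -7, 0, 85, 0, 0, 0, 0, 85, 0, 0, 0, 0, 25, 0, 0, 0, 0, 25, 0, 0, 0, 0, 25, 0, 0, 0, 0, 25, 0, 0, 0, 0, 25])

```text
t: 6.7
tool_pos: [0.4367, -0.1681, 0.0071]
ee_rot: [-0.358, 3.12, -0.001]
contact_force: [-0.6, 0.0, 6.7]
finger_gap: 0.0355
```

```bash
python3 - <<'E'
from h import *
s=env.observe();print(s["tool_pos"],s["finger_gap"],s["contact_force"])
c=wlook("sd5.png",(),"side")
cv2.imwrite("pics/sd5c.png",cv2.resize(c["color"][180:310,320:460,::-1],None,fx=5,fy=5,interpolation=cv2.INTER_CUBIC)[:600])
E
```

```text
[ 0.43669233 -0.16808176  0.00712901] 0.03545996630837289 [-0.6027947   0.02660772  6.69098736]
```

View pics/sd5c.png

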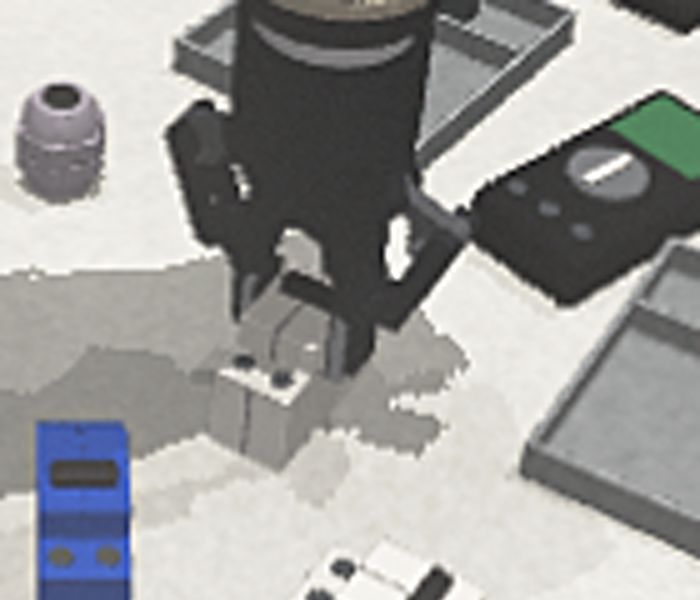

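>>> send_rows(steps=[0, 0, 10, 0, 25, 0, 0, 30, 0, 25, 0, 0, 40, 0, 25, 0, 20, 40, 0, 25, 7, 40, 0, 1, 25, 7, 40, 0, 1, 25, 7, 40, 0, 0, 25, 7, 40, 0, 0, 25, 7, 40, 0, 0, 25, 7, 40, 0, 0, 25, 7, 40, 0, 0, 25, 7, 40, 0, 0, 25])

```text
t: 7.95
tool_pos: [0.4919, 0.1738, 0.127]
ee_rot: [-0.413, 3.114, -0.0]
contact_force: [0.8, 0.5, -2.3]
finger_gap: 0.0351
```

>>> send_rows(steps=[7, 40, 0, 0, 25, 7, 40, 0, 0, 25, 7, 40, 0, 0, 25, 7, 40, 0, 0, 25, 4, 36, 0, 0, 25, 0, 0, -20, 0, 25, 0, 0, -30, 0, 25, 0, 0, 0, 0, 25])

```text
t: 8.75
tool_pos: [0.5215, 0.3668, 0.0729]
ee_rot: [0.413, -3.108, 0.005]
contact_force: [-1.1, -0.1, -1.3]
finger_gap: 0.0352
```

```bash
python3 - <<'E'
from h import *
s=env.observe();print(s["tool_pos"],s["finger_gap"],s["contact_force"])
R=cv2.Rodrigues(s["ee_rot"])[0];print(np.degrees(np.arctan2(R[1,1],R[0,1])))
O=[rect(.5335,.334,15,.105,.140,.02),rect(.5335,.334,15,.105,.140,.004),rect(*s["tool_pos"][:2],15,.082,.036,s["tool_pos"][2]-.006)]
wlook("w6.png",O);wlook("sc6.png",O,"scene")
a=cv2.imread("pics/sc6.png")[200:390,340:520];cv2.imwrite("pics/sc6c.png",cv2.resize(a,None,fx=3,fy=3))
E
```

```text
[0.52154639 0.36677677 0.07286153] 0.03518955407405259 [-1.09209991 -0.07387826 -1.34549748]
105.12447304988505
```

View pics/w6.png

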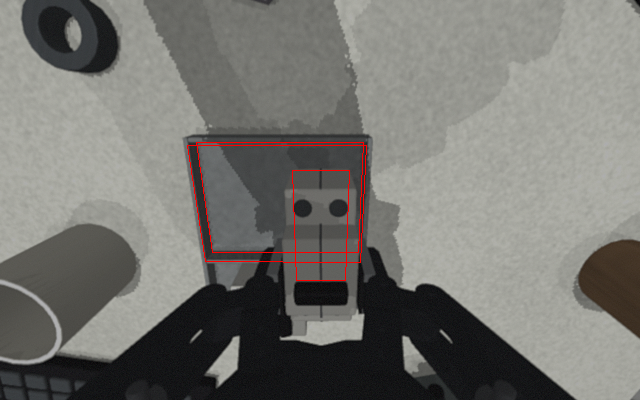

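View pics/sc6c.png

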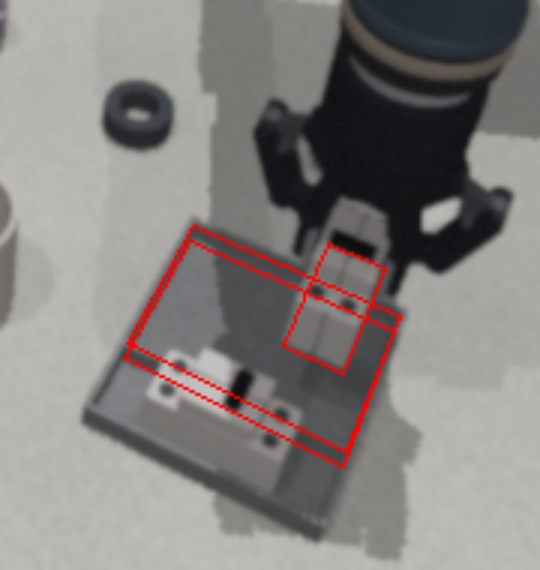

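>>> send_rows(steps=[0, 0, -25, 0, 25, 0, 0, -20, 0, 25, 0, 0, -10, 0, 25, 0, 0, -5, 0, 25, 0, 0, 0, 0, 25, 0, 0, -2, 0, 25, 0, 0, -2, 0, 25, 0, 0, 0, 0, 25])

```text
t: 9.65
tool_pos: [0.5243, 0.3682, 0.0127]
ee_rot: [-0.412, 3.114, 0.0]
contact_force: [-0.6, 0.2, -1.8]
finger_gap: 0.0355
```

```bash
python3 - <<'E'
from h import *
s=env.observe();print(s["tool_pos"],s["finger_gap"],s["contact_force"])
O=[rect(*s["tool_pos"][:2],15,.082,.036,.004)]
wlook("w7.png",O)
E
```

```text
[0.52427834 0.36822525 0.01268626] 0.0355070429492301 [-0.6263357   0.22531235 -1.77801002]
```

View pics/w7.png

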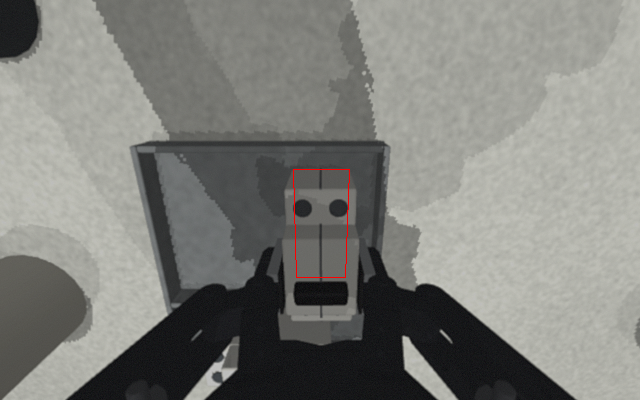

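>>> send_rows(steps=[0, 0, -1, 0, 25, 0, 0, -1, 0, 25, 0, 0, 0, 0, 25, 0, 0, 0, 0, 25])

```text
t: 10.1
tool_pos: [0.5242, 0.3682, 0.0112]
ee_rot: [-0.412, 3.114, 0.0]
contact_force: [-2.3, -0.5, 6.2]
finger_gap: 0.0354
```

>>> send_rows(steps=[0, 0, 0, 0, 50, 0, 0, 0, 0, 50, 0, 0, 0, 0, 50, 0, 0, 20, 0, 50, 0, 0, 40, 0, 85, 0, 0, 40, 0, 85, 0, 0, 20, 0, 85, -9, -40, 0, -8, 85, -10, -40, 0, -8, 85, -10, -40, 0, -8, 85, -10, -40, 0, -8, 85, -10, -40, 0, -8, 85])

```text
t: 11.3
tool_pos: [0.4745, 0.1667, 0.1304]
ee_rot: [0.686, 3.066, 0.0]
contact_force: [-0.4, -1.1, 0.5]
finger_gap: 0.085
```

```bash
python3 - <<'E'
from h import *
s=env.observe();print(s["tool_pos"],s["finger_gap"],s["contact_force"])
c=wlook("sc8.png",(),"scene")
cv2.imwrite("pics/sc8c.png",cv2.resize(c["color"][250:390,350:500,::-1],None,fx=4,fy=4,interpolation=cv2.INTER_CUBIC))
E
```

```text
[0.47452817 0.16673002 0.13038026] 0.084988271536475 [-0.40583198 -1.13801553  0.54867204]
```

View pics/sc8c.png

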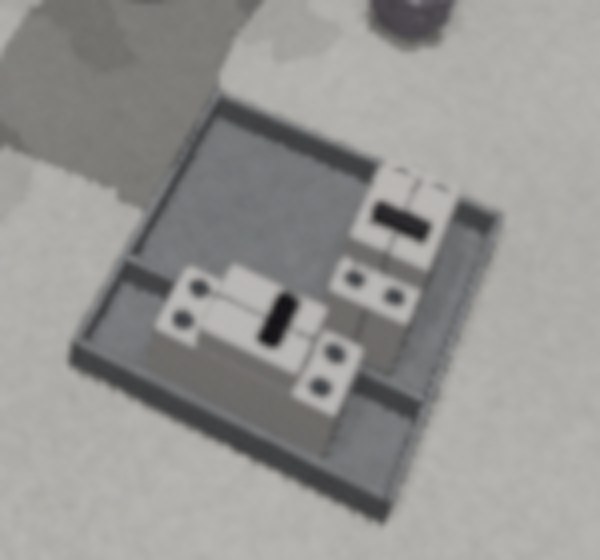

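```bash
python3 - <<'E'
from h import *
sc=env.read_camera("scene")
for x,y in((300.5,128),(292.5,124),(316,115.5)): print(onz(sc,(y,x),0).round(3))
for x,y in((305,101.5),):print(onz(sc,(y,x),.065).round(3))
E
```

```text
[ 0.272 -0.313  0.   ]
[ 0.275 -0.347  0.   ]
[ 0.189 -0.333  0.   ]
[ 0.231 -0.335  0.065]
```

>>> send_rows(steps=[-10, -39, 0, -5, 85, -11, -40, 0, -5, 85, -10, -39, 0, -5, 85, -11, -40, 0, -5, 85, -10, -39, 0, -5, 85, -11, -40, 0, -5, 85, -10, -39, 0, -5, 85, -11, -40, 0, -5, 85, -10, -39, 0, -5, 85, -11, -39, 0, -5, 85, -10, -39, 0, 0, 85, -10, -39, 0, 0, 85])

```text
t: 12.6
tool_pos: [0.35, -0.3055, 0.1306]
ee_rot: [1.909, 2.494, 0.0]
contact_force: [1.0, 0.4, 0.9]
finger_gap: 0.085
```

```bash
python3 - <<'E'
from h import *
s=env.observe();R=cv2.Rodrigues(s["ee_rot"])[0];print(s["tool_pos"],np.degrees(np.arctan2(R[1,1],R[0,1])))
O=[rect(.3495,-.304,104.7,.082,.036,0),rect(.3495,-.304,104.7,.044,.036,.058)]
wlook("w9.png",O)
E
```

```text
[ 0.34999566 -0.30554805  0.13055145] 15.132974162876257
```

View pics/w9.png

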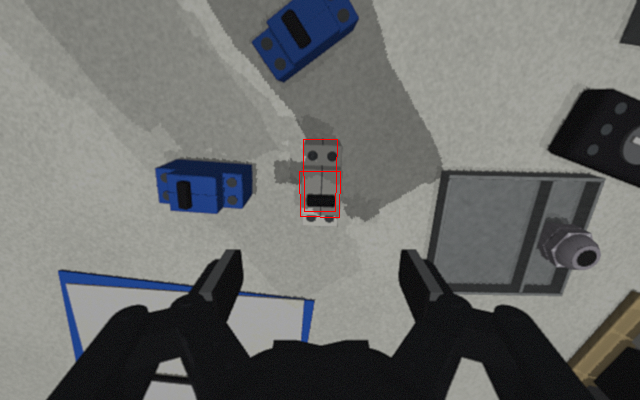

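>>> send_rows(steps=[0, 0, -40, 0, 68, 0, 0, -40, 0, 65, 0, 0, -25, 0, 65, 0, 0, -12, 0, 65, 0, 0, -7, 0, 65, 0, 0, 0, 0, 65, 0, 0, 0, 0, 25, 0, 0, 0, 0, 25, 0, 0, 0, 0, 25, 0, 0, 0, 0, 25])

```text
t: 13.65
tool_pos: [0.3508, -0.3044, 0.0074]
ee_rot: [1.909, 2.492, -0.0]
contact_force: [-0.4, 0.0, 7.2]
finger_gap: 0.0355
```

```bash
python3 - <<'E'
from h import *
wlook("w10.png")
E
```

```text
(no output)
```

View pics/w10.png

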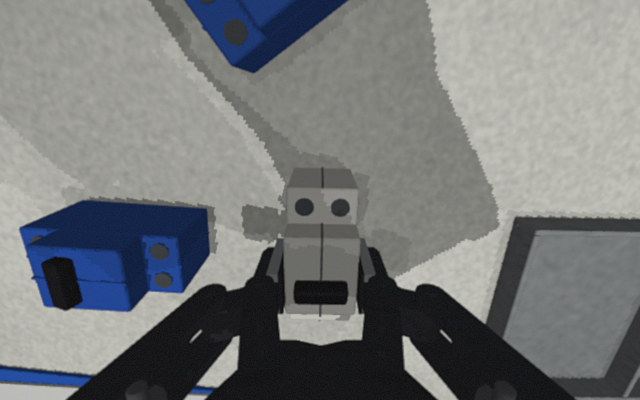

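>>> send_rows(steps=[0, 0, 10, 0, 25, 0, 0, 35, 0, 25, 0, 0, 40, 0, 25, 0, 0, 35, 0, 25, 14, 42, 0, 6, 25, 14, 42, 0, 6, 25, 14, 42, 0, 6, 25, 14, 42, 0, 6, 25, 14, 42, 0, 6, 25, 14, 42, 0, 6, 25, 14, 42, 0, 6, 25, 14, 42, 0, 6, 25])

```text
t: 14.9
tool_pos: [0.4622, 0.0339, 0.1272]
ee_rot: [0.724, 3.056, -0.0]
contact_force: [0.3, -0.7, -2.0]
finger_gap: 0.0352
```

>>> send_rows(steps=[14, 42, 0, 6, 25, 14, 42, 0, 6, 25, 14, 42, 0, 6, 25, 14, 42, 0, 6, 25, 14, 42, 0, 6, 25, 10, 40, 0, 6, 25, 0, 18, -20, 6, 25, 0, 0, -30, 0, 25, 0, 0, 0, 0, 25, 0, 0, 0, 0, 25])

```text
t: 15.9
tool_pos: [0.5416, 0.2996, 0.0768]
ee_rot: [0.412, -3.113, 0.001]
contact_force: [-0.5, -0.9, -2.5]
finger_gap: 0.0355
```

```bash
python3 - <<'E'
from h import *
s=env.observe();R=cv2.Rodrigues(s["ee_rot"])[0];print(s["tool_pos"],np.degrees(np.arctan2(R[1,1],R[0,1])),s["finger_gap"])
wlook("w11.png",[rect(*s["tool_pos"][:2],15,.082,.036,.004)])
E
```

```text
[0.54159215 0.29962225 0.07677551] 105.0612178083296 0.03550290193783083
```

View pics/w11.png

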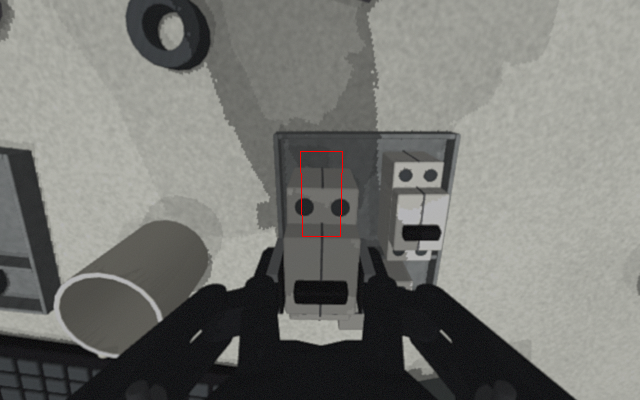

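>>> send_rows(steps=[0, 0, -25, 0, 25, 0, 0, -20, 0, 25, 0, 0, -10, 0, 25, 0, 0, -5, 0, 25, 0, 0, 0, 0, 25, 0, 0, -3, 0, 25, 0, 0, -2, 0, 25, 0, 0, -1, 0, 25, 0, 0, 0, 0, 25])

```text
t: 16.85
tool_pos: [0.5425, 0.3003, 0.0115]
ee_rot: [-0.412, 3.113, 0.0]
contact_force: [-0.3, -0.6, 4.9]
finger_gap: 0.0353
```

>>> send_rows(steps=[0, 0, 0, 0, 50, 0, 0, 0, 0, 50, 0, 0, 0, 0, 50, 0, 0, 20, 0, 50, 0, 0, 40, 0, 85, 0, 0, 40, 0, 85, -23, -3, 0, -8, 85, -25, -3, 0, -8, 85, -25, -3, 0, -8, 85, -25, -3, 0, -8, 85, -25, -3, 0, -8, 85, -25, -2, 0, -8, 85])

```text
t: 18.05
tool_pos: [0.3931, 0.2829, 0.1104]
ee_rot: [0.899, 3.01, 0.0]
contact_force: [-0.1, 0.5, 0.0]
finger_gap: 0.0852
```

>>> send_rows(steps=[-25, -2, 0, -8, 85, 0, 0, 0, -8, 85, 0, 0, 0, -8, 85, 0, 0, 0, -8, 85, 0, 0, 0, -8, 85, 0, 0, 0, -3, 85, 0, 0, 0, 0, 85])

```text
t: 18.75
tool_pos: [0.3691, 0.2812, 0.1105]
ee_rot: [-1.933, -2.476, -0.0]
contact_force: [-0.6, -0.9, -0.7]
finger_gap: 0.0851
```

```bash
cat >> h.py <<'E'
def circ(x,y,r,z): return [(x+r*np.cos(a),y+r*np.sin(a),z) for a in np.linspace(0,6.28,24,False)]
E
python3 - <<'E'
from h import *
s=env.observe();R=cv2.Rodrigues(s["ee_rot"])[0];print(s["tool_pos"],np.degrees(np.arctan2(R[1,1],R[0,1])),s["finger_gap"])
wlook("w12.png",[circ(.369,.281,.017,0),circ(.369,.281,.008,.05)]); c=wlook("sc12.png",(),"scene")
cv2.imwrite("pics/sc12c.png",cv2.resize(c["color"][250:390,350:500,::-1],None,fx=4,fy=4,interpolation=cv2.INTER_CUBIC))
E
```

```text
[0.3691487  0.28115521 0.11045859] 14.052955402469637 0.08511163136453546
```

View pics/w12.png

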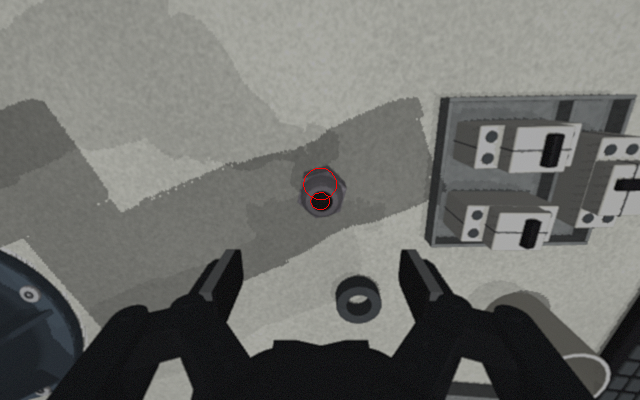

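View pics/sc12c.png

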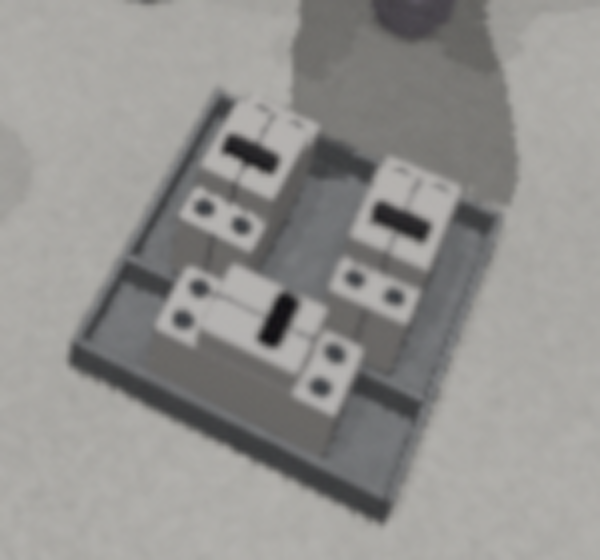

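>>> send_rows(steps=[0, 0, -40, 0, 85, 0, 0, -40, 0, 85, 0, 0, -25, 0, 80, 0, 0, -13, 0, 80, 0, 0, -6, 0, 80, 0, 0, 0, 0, 80, 0, 0, 0, 0, 30, 0, 0, 0, 0, 30, 0, 0, 0, 0, 30, 0, 0, 0, 0, 30])

```text
t: 19.85
tool_pos: [0.3697, 0.2815, -0.0126]
ee_rot: [1.932, 2.477, 0.003]
contact_force: [-1.3, -1.1, 6.7]
finger_gap: 0.0409
```

```bash
python3 - <<'E'
from h import *
c=wlook("sc13.png",(),"scene")
cv2.imwrite("pics/sc13c.png",cv2.resize(c["color"][180:300,380:530,::-1],None,fx=4,fy=4,interpolation=cv2.INTER_CUBIC))
E
```

```text
(no output)
```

View pics/sc13c.png

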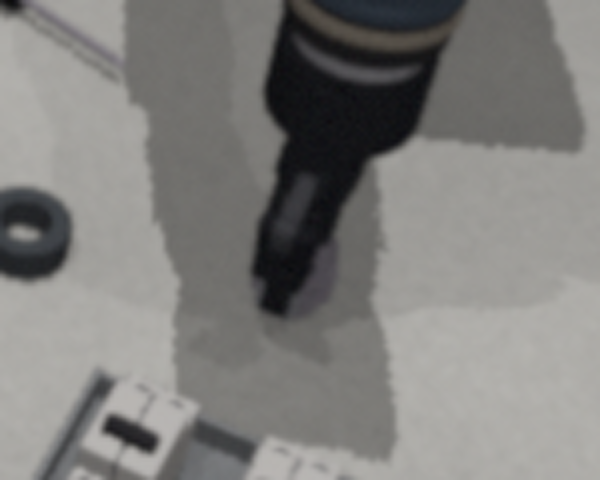

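>>> send_rows(steps=[0, 0, 10, 0, 30, 0, 0, 35, 0, 30, 0, 0, 40, 0, 30, 0, 0, 35, 0, 30, 12, -42, 0, 0, 30, 12, -42, 0, 0, 30, 12, -42, 0, 0, 30, 12, -42, 0, 0, 30, 12, -42, 0, 0, 30, 12, -42, 0, 0, 30, 12, -42, 0, 0, 30, 12, -42, 0, 0, 30])

```text
t: 21.1
tool_pos: [0.4653, -0.0568, 0.1074]
ee_rot: [1.932, 2.476, 0.001]
contact_force: [1.6, 1.5, -1.7]
finger_gap: 0.0406
```

>>> send_rows(steps=[12, -42, 0, 0, 30, 12, -42, 0, 0, 30, 12, -42, 0, 0, 30, 12, -42, 0, 0, 30, 12, -42, 0, 0, 30, 12, -42, 0, 0, 30, 15, -44, 0, 0, 30, 0, 0, -20, 0, 30, 0, 0, -20, 0, 30, 0, 0, 0, 0, 30, 0, 0, 0, 0, 30])

```text
t: 22.2
tool_pos: [0.5519, -0.3507, 0.067]
ee_rot: [-1.932, -2.477, 0.0]
contact_force: [1.3, -0.7, -0.8]
finger_gap: 0.0406
```

```bash
python3 - <<'E'
from h import *
s=env.observe();R=cv2.Rodrigues(s["ee_rot"])[0];print(s["tool_pos"],np.degrees(np.arctan2(R[1,1],R[0,1])),s["finger_gap"])
wlook("w14.png",[circ(*s["tool_pos"][:2],.021,.004),rect(.546,-.317,14,.105,.140,.02),rect(.546,-.317,14,.105,.140,.004)])
E
```

```text
[ 0.55192359 -0.35068584  0.06704143] 14.092960989354012 0.040638222560275314
```

View pics/w14.png

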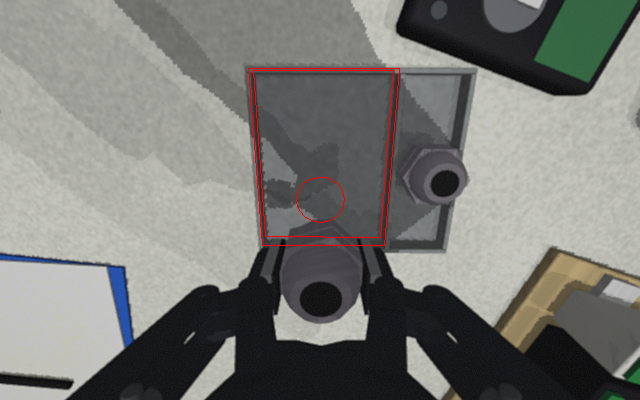

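>>> send_rows(steps=[0, 0, -30, 0, 30, 0, 0, -25, 0, 30, 0, 0, -12, 0, 30, 0, 0, -4, 0, 30, 0, 0, 0, 0, 30, 0, 0, -2, 0, 30, 0, 0, -2, 0, 30, 0, 0, -1, 0, 30, 0, 0, 0, 0, 30])

```text
t: 23.15
tool_pos: [0.5526, -0.3512, -0.0085]
ee_rot: [1.931, 2.476, 0.0]
contact_force: [-0.1, 0.9, 5.0]
finger_gap: 0.0407
```

>>> send_rows(steps=[0, 0, 0, 0, 54, 0, 0, 0, 0, 54, 0, 0, 0, 0, 54, 0, 0, 20, 0, 54, 0, 0, 40, 0, 70, 0, 0, 40, 0, 85, 0, 0, 20, 0, 85, -10, 40, 0, 0, 85, -10, 40, 0, 0, 85, -10, 40, 0, 0, 85, -10, 40, 0, 0, 85, -10, 40, 0, 0, 85])

```text
t: 24.35
tool_pos: [0.5015, -0.1495, 0.1104]
ee_rot: [1.933, 2.477, 0.0]
contact_force: [1.0, 0.4, 0.3]
finger_gap: 0.0849
```

>>> send_rows(steps=[-10, 41, 0, 0, 85, -10, 41, 0, 0, 85, -10, 41, 0, 0, 85, -10, 41, 0, 0, 85, 0, 0, 0, 0, 85, 0, 0, 0, 0, 85])

```text
t: 24.95
tool_pos: [0.4621, 0.0139, 0.1106]
ee_rot: [1.929, 2.479, 0.0]
contact_force: [0.1, -1.1, 1.2]
finger_gap: 0.0846
```

```bash
python3 - <<'E'
from h import *
s=env.observe();R=cv2.Rodrigues(s["ee_rot"])[0];print(s["tool_pos"],np.degrees(np.arctan2(R[1,1],R[0,1])),s["finger_gap"])
wlook("w15.png",[circ(.462,.013,.017,0),circ(.462,.013,.008,.05),rect(.629,-.019,8,.105,.140,.02),rect(.629,-.019,8,.105,.140,.004)]); c=wlook("sd15.png",(),"side")
cv2.imwrite("pics/sd15c.png",cv2.resize(c["color"][200:350,400:550,::-1],None,fx=4,fy=4,interpolation=cv2.INTER_CUBIC))
E
```

```text
[0.46210903 0.0139325  0.1105859 ] 14.231740667121676 0.08464420921386316
```

View pics/w15.png

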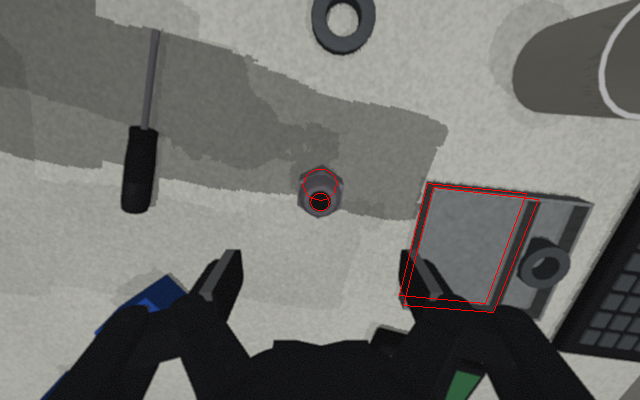

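View pics/sd15c.png

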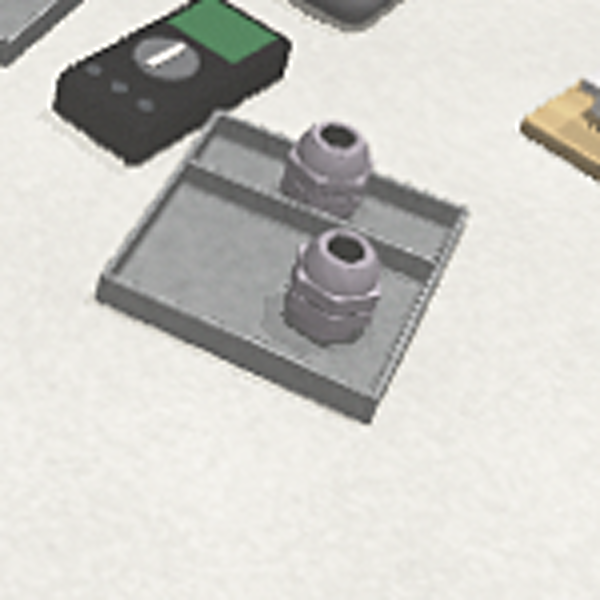

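Gland 2 stands upright in its bay. Gland 1, at wrist pixel (320,193), is right where expected, so I'll grasp it.

>>> send_rows(steps=[0, 0, -40, 0, 85, 0, 0, -40, 0, 85, 0, 0, -25, 0, 80, 0, 0, -13, 0, 80, 0, 0, -6, 0, 80, 0, 0, 0, 0, 80, 0, 0, 0, 0, 30, 0, 0, 0, 0, 30, 0, 0, 0, 0, 30, 0, 0, 0, 0, 30])

```text
t: 26.05
tool_pos: [0.4628, 0.013, -0.0126]
ee_rot: [1.931, 2.476, 0.001]
contact_force: [-0.3, -1.3, 6.7]
finger_gap: 0.0408
```

>>> send_rows(steps=[0, 0, 10, 0, 30, 0, 0, 35, 0, 30, 0, 0, 40, 0, 30, 0, 0, 35, 0, 30, 9, -37, 0, 0, 30, 9, -37, 0, 0, 30, 9, -37, 0, 0, 30, 9, -37, 0, 0, 30, 9, -37, 0, 0, 30, 9, -37, 0, 0, 30, 9, -37, 0, 0, 30, 10, -37, 0, 0, 30])

```text
t: 27.25
tool_pos: [0.5352, -0.2844, 0.1074]
ee_rot: [1.932, 2.477, 0.0]
contact_force: [1.0, 0.9, -2.0]
finger_gap: 0.0409
```

>>> send_rows(steps=[0, 0, -20, 0, 30, 0, 0, -20, 0, 30, 0, 0, 0, 0, 30, 0, 0, 0, 0, 30])

```text
t: 27.65
tool_pos: [0.535, -0.2827, 0.0671]
ee_rot: [-1.932, -2.477, 0.0]
contact_force: [0.7, 0.1, -1.2]
finger_gap: 0.0407
```

```bash
python3 - <<'E'
from h import *
s=env.observe();R=cv2.Rodrigues(s["ee_rot"])[0];print(s["tool_pos"],np.degrees(np.arctan2(R[1,1],R[0,1])),s["finger_gap"])
wlook("w16.png",[circ(*s["tool_pos"][:2],.021,.004),rect(.546,-.317,14,.105,.140,.02)])
E
```

```text
[ 0.53498431 -0.28268217  0.06710537] 14.099401386765615 0.04071493550961727
```

View pics/w16.png

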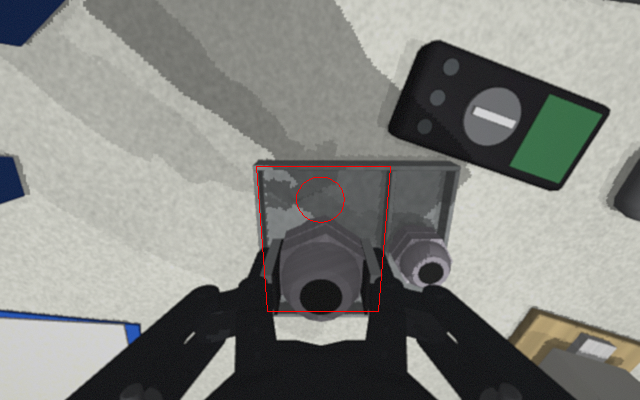

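>>> send_rows(steps=[0, 0, -30, 0, 30, 0, 0, -25, 0, 30, 0, 0, -12, 0, 30, 0, 0, -4, 0, 30, 0, 0, 0, 0, 30, 0, 0, -2, 0, 30, 0, 0, -2, 0, 30, 0, 0, -1, 0, 30, 0, 0, 0, 0, 30])

```text
t: 28.6
tool_pos: [0.5356, -0.2832, -0.0086]
ee_rot: [1.931, 2.476, 0.0]
contact_force: [-0.8, 0.8, 5.5]
finger_gap: 0.0407
```

>>> send_rows(steps=[0, 0, 0, 0, 54, 0, 0, 0, 0, 54, 0, 0, 0, 0, 54, 0, 0, 20, 0, 54, 0, 0, 40, 0, 70, 0, 0, 40, 0, 85, 0, 0, 20, 0, 85, -8, 40, 0, 7, 85, -8, 40, 0, 7, 85, -8, 40, 0, 7, 85, -8, 40, 0, 7, 85, -8, 40, 0, 7, 85])

```text
t: 29.8
tool_pos: [0.4946, -0.0815, 0.1104]
ee_rot: [1.091, 2.946, 0.0]
contact_force: [0.9, 0.4, 0.2]
finger_gap: 0.0851
```

>>> send_rows(steps=[-8, 40, 0, 7, 85, -8, 40, 0, 7, 85, -8, 40, 0, 7, 85, -8, 40, 0, 7, 85, -8, 40, 0, 7, 85, -10, 44, 0, 7, 85, 0, 0, 0, 7, 85, 0, 0, 0, 0, 85, 0, 0, 0, 0, 85])

```text
t: 30.7
tool_pos: [0.4451, 0.1609, 0.1104]
ee_rot: [0.216, -3.134, 0.0]
contact_force: [-0.5, -0.8, -0.7]
finger_gap: 0.0851
```

```bash
python3 - <<'E'
from h import *
s=env.observe();R=cv2.Rodrigues(s["ee_rot"])[0];print(s["tool_pos"],np.degrees(np.arctan2(R[1,1],R[0,1])),s["finger_gap"])
wlook("w17.png",[circ(.4445,.161,.026,0),circ(.4445,.161,.026,.022)]); c=wlook("sd17.png",(),"side")
cv2.imwrite("pics/sd17c.png",cv2.resize(c["color"][200:350,400:550,::-1],None,fx=4,fy=4,interpolation=cv2.INTER_CUBIC))
E
```

```text
[0.44510021 0.16089939 0.11038207] 97.89040064020838 0.08510697427469426
```

View pics/w17.png

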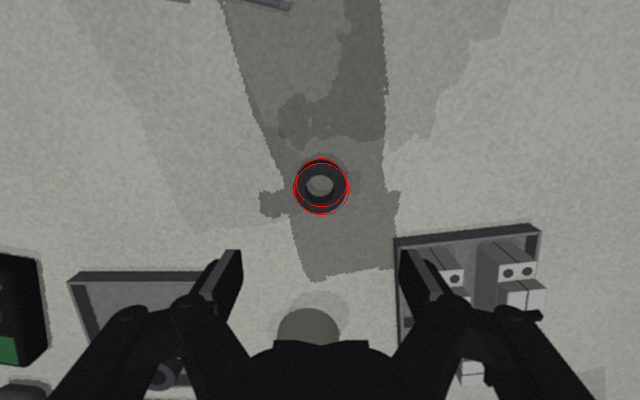

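View pics/sd17c.png

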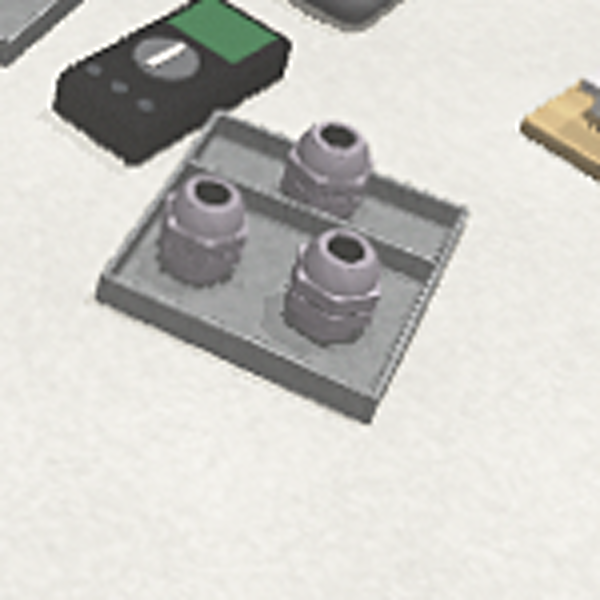

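>>> send_rows(steps=[-2, 0, -40, 0, 85, 0, 0, -40, 0, 85, 0, 0, -25, 0, 80, 0, 0, -13, 0, 80, 0, 0, -8, 0, 80, 0, 0, -3, 0, 80, 0, 0, 0, 0, 60, 0, 0, 0, 0, 60])

```text
t: 31.6
tool_pos: [0.4438, 0.1611, -0.0179]
ee_rot: [-0.22, 3.133, 0.0]
contact_force: [-0.2, -0.4, 0.1]
finger_gap: 0.0601
```

```bash
python3 - <<'E'
from h import *
s=env.observe();print(s["tool_pos"],s["finger_gap"],s["contact_force"])
c=wlook("sd18.png",(),"side");wlook("w18.png")
cv2.imwrite("pics/sd18c.png",cv2.resize(c["color"][120:240,230:380,::-1],None,fx=4,fy=4,interpolation=cv2.INTER_CUBIC))
E
```

```text
[ 0.44375505  0.16113279 -0.01792112] 0.06006051592692452 [-0.2071044  -0.44734167  0.13117504]
```

View pics/sd18c.png

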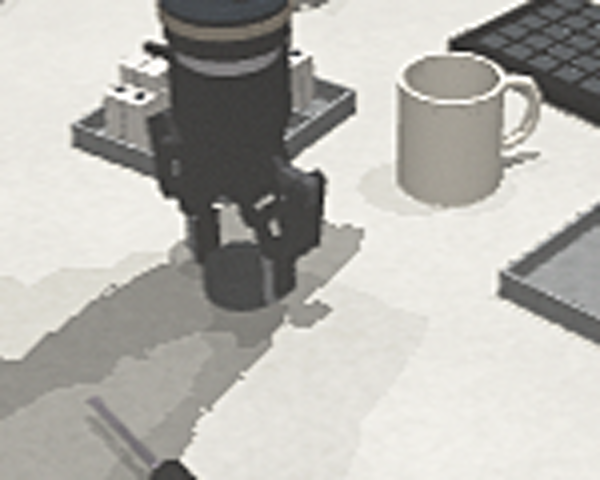

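View pics/w18.png

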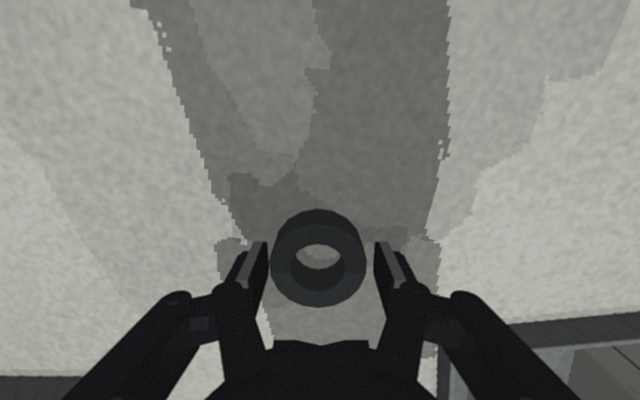

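>>> send_rows(steps=[0, 0, 0, 0, 40, 0, 0, 0, 0, 40, 0, 0, 0, 0, 40, 0, 0, 0, 0, 40, 0, 0, 10, 0, 40, 0, 0, 10, 0, 40, 0, 0, 0, 0, 40])

```text
t: 32.4
tool_pos: [0.4442, 0.1616, 0.003]
ee_rot: [-0.221, 3.131, 0.001]
contact_force: [-0.2, -0.6, -1.3]
finger_gap: 0.0493
```

```bash
python3 - <<'E'
from h import *
s=env.observe();print(s["tool_pos"],s["finger_gap"],s["contact_force"])
c=wlook("sd19.png",(),"side")
cv2.imwrite("pics/sd19c.png",cv2.resize(c["color"][120:240,230:380,::-1],None,fx=4,fy=4,interpolation=cv2.INTER_CUBIC))
E
```

```text
[0.44423067 0.1615669  0.00304933] 0.0492673432277238 [-0.23817975 -0.62410907 -1.33620986]
```

View pics/sd19c.png

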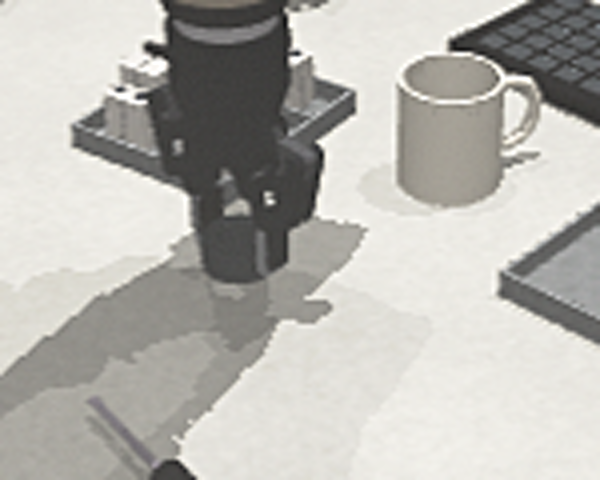

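>>> send_rows(steps=[0, 0, 35, 0, 40, 0, 0, 40, 0, 40, 0, 0, 25, 0, 40, 26, -26, 0, 0, 40, 26, -26, 0, 0, 40, 27, -26, 0, 0, 40, 26, -26, 0, 0, 40, 27, -26, 0, 0, 40, 26, -26, 0, 0, 40, 27, -25, 0, 0, 40, 0, 0, -20, 0, 40])

```text
t: 33.55
tool_pos: [0.633, -0.0231, 0.0827]
ee_rot: [-0.216, 3.128, -0.002]
contact_force: [0.1, 1.2, -1.3]
finger_gap: 0.0496
```

>>> send_rows(steps=[0, 0, -20, 0, 40, 0, 0, 0, 0, 40, 0, 0, 0, 0, 40])

```text
t: 33.85
tool_pos: [0.6277, -0.0198, 0.0612]
ee_rot: [0.222, -3.133, -0.0]
contact_force: [0.8, -0.2, -1.0]
finger_gap: 0.0495
```

```bash
python3 - <<'E'
from h import *
s=env.observe();R=cv2.Rodrigues(s["ee_rot"])[0];print(s["tool_pos"],np.degrees(np.arctan2(R[1,1],R[0,1])),s["finger_gap"])
wlook("w20.png",[circ(*s["tool_pos"][:2],.026,.004),rect(.629,-.019,8,.105,.140,.02),rect(.629,-.019,8,.105,.140,.004)])
E
```

```text
[ 0.62769028 -0.0198191   0.06120752] 98.09209206958198 0.04949463989163853
```

View pics/w20.png

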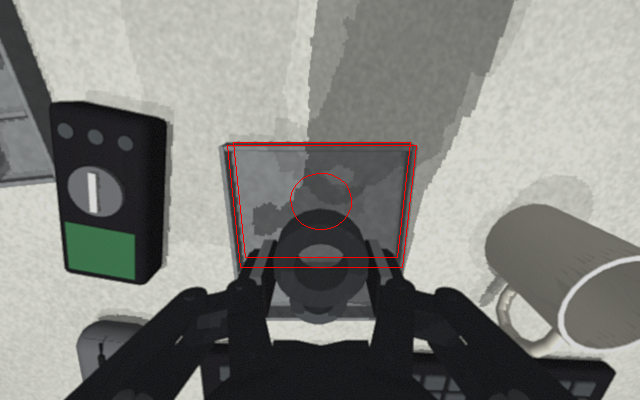

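>>> send_rows(steps=[0, 0, -30, 0, 40, 0, 0, -25, 0, 40, 0, 0, -12, 0, 40, 0, 0, -5, 0, 40, 0, 0, 0, 0, 40, 0, 0, -2, 0, 40, 0, 0, -1, 0, 40, 0, 0, -1, 0, 40, 0, 0, 0, 0, 40])

```text
t: 34.8
tool_pos: [0.6287, -0.0199, -0.0137]
ee_rot: [-0.221, 3.132, -0.0]
contact_force: [-0.7, -0.3, 3.4]
finger_gap: 0.0492
```

>>> send_rows(steps=[0, 0, 0, 0, 66, 0, 0, 0, 0, 66, 0, 0, 0, 0, 66, 0, 0, 20, 0, 66, 0, 0, 40, 0, 66, 0, 0, 40, 0, 66, 0, 0, 40, 0, 66, -40, 0, 30, 0, 85, -45, 0, 0, 0, 85, -45, 0, 0, 0, 85, -45, 0, 0, 0, 85, 0, 0, 0, 0, 85])

```text
t: 36.0
tool_pos: [0.447, -0.0198, 0.1552]
ee_rot: [0.221, -3.13, -0.0]
contact_force: [0.9, -0.4, 0.9]
finger_gap: 0.0851
```

```bash
python3 - <<'E'
from h import *
s=env.observe();print(s["tool_pos"],s["finger_gap"],s["contact_force"],s["t"])
wlook("sc21.png",(),"scene");wlook("sd21.png",(),"side")
E
```

```text
[ 0.446978   -0.01976653  0.15524069] 0.08510770135672838 [ 0.88052677 -0.41505329  0.85028414] 36.0
```

View pics/sc21.png

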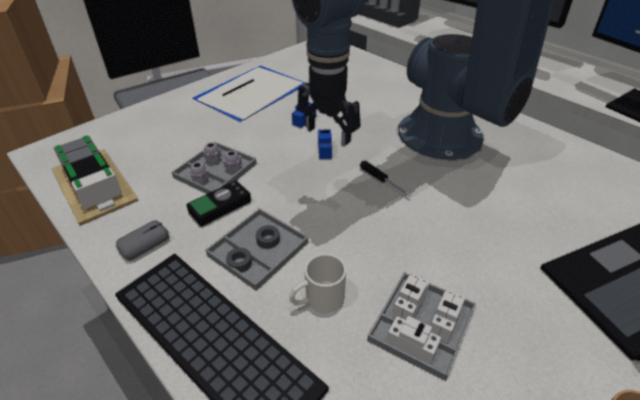

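View pics/sd21.png

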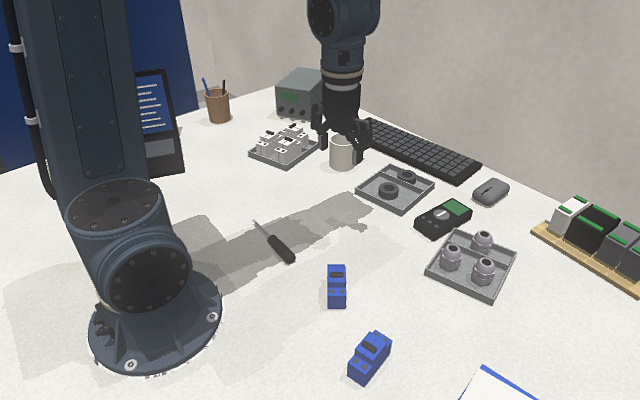

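```bash
python3 - <<'E'
import cv2,numpy as np
a=cv2.imread("pics/sc21.png")[265:385,355:485];b=cv2.imread("pics/sc21.png")[200:320,200:330]
cv2.imwrite("pics/f.png",cv2.resize(np.hstack([a,b]),None,fx=3,fy=3,interpolation=cv2.INTER_CUBIC))
E
```

```text
(no output)
```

View pics/f.png

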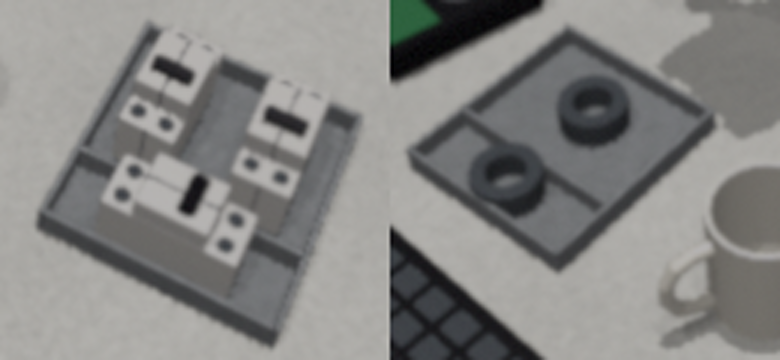

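All five pieces lie flat in their bays. The mug, meter and blue look-alikes are where they were at the start.

```bash
python3 -c "
from station import env
print(env.hand_in())"
```

```text
the job is handed in; nothing more can be done
None
```

All five pieces are sorted and the job was handed in at about 36 s, well inside the 115 s limit. Both white breakers are in the breaker tray, both glands in the gland tray, and the ferrite ring in the ring tray.

- **Final checks:** The last scene and side pictures show every piece flat on its bay floor, the same way up as before. None is on a wall or on another piece. The mug, meter and blue look-alikes were not touched, and the open gripper was clear of everything.
- **Failed first grasp:** My first try at breaker A closed on its toggle from above. The fixed cameras showed the fingertips about 29 mm higher than the reported tool position implied. The fingers rested briefly on the breaker's nose, with the upward force reading 40.1 N on the tool at the end of that move. That was finger contact, not the arm or gripper body. The breaker had not moved, and every grasp held once I corrected z by −29 mm.
- **Disagreements:** The two fixed cameras disagreed by up to about 10 mm on the tray positions, so I averaged them. Overlays drawn on the wrist pictures then matched to within 2–3 mm.

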